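# Unpack the pepper mill from the flapped carton

## Task

Unpack the new pepper mill: take the canister off the carton and stand it on the counter or the cork mat (not on the serving board), then fold both carton flaps well back past upright so that they stay open. Lift the mill out and lay it down on its side on the cork mat, letting go of it; then take it again another way and stand it upright, head up, wholly on the wooden serving board beside the salt mill, without upsetting anything else, and leave the flaps open and the canister standing.

Things in the scene. Friction and masses are not known exactly. Their poses are not given: they have to be found in the camera images.
- carton: Open-topped cardboard carton fixed to the counter, outer 188 (x) x 184 (y) x 80 high, walls and floor 4 mm. Origin: centre of its underside, z up. Two 4 mm thick flaps hinge on its long rims (+y and -y) and close the mouth but for a 20 mm slit along carton x. Hinge lines run along x at y = +90 and -90 mm, z = 80 mm.
- flap_left (a joint): Angle of the flap on the carton's +y rim (rad): 0 shut flat, 1.57 upright, limit 2.6 folded back outside. 184 long (x), 80 mm from hinge to free edge. Its springy crease lifts it by itself to about 0.7 once nothing weighs on it; beyond that less than 1 N at the free edge swings it on, and it stays where it is left from about 0.7 to 2.4.
- flap_right (a joint): The same for the flap on the carton's -y rim.
- flap_left_edge (a point): Middle of the free edge of the left flap. With both flaps sprung up, the free edges stand about 130 mm above the counter and 57 mm apart: shut fingers fit down between them, tips about 35 to 40 mm above the rim, and open a flap by moving outward over its hinge line.
- flap_right_edge (a point): Middle of the free edge of the right flap.
- canister: White ceramic canister with a wooden lid, a round upright jar 60 mm in diameter and 80 mm high (lid: the top 14 mm), about 0.3 to 0.5 kg, standing on the shut flaps across the slit (its foot 84 mm above the counter). Origin: centre of its underside, z up.
- mill: Dark wooden pepper mill, 0.15 to 0.28 kg, lying on the carton's floor, hidden until the flaps open. Origin: centre of its base face; own x runs from base to head. Square body 44 x 44, 110 mm long, neck 20 in diameter to x = 120, round head 32 in diameter to x = 140. Lying, its axis is 22 mm above its support and its head points roughly to carton +x; upright, its x points up.
- mill_mid (a point): Point on the mill's axis 55 mm from its base, in the middle of its square body.
- mat: Flat cork mat fixed to the counter, 200 (x) x 220 (y) x 4 mm thick. Origin: centre of its underside. It lies to one side of the carton, left or right.
- board: Pale wooden serving board fixed to the counter, 200 (x) x 120 (y) x 12 mm thick, on the other side of the carton. Origin: centre of its underside. The salt mill stands on its +x half; the -x half is free.
- salt_mill: Dark wooden salt mill standing upright on the serving board, about 65 mm to +x of the centre of the board: square body 44 x 44 x 80 mm, with neck and head 110 mm high in all. Leave alone. Origin: centre of its underside.
- mug: White mug, 80 mm across, 90 high, near the robot. Leave alone. Origin: underside.
- spice_jar: Glass jar with steel lid, 42 mm across, 85 high, beyond the carton. Leave alone. Origin: underside.
- tin: Plain steel tin, 60 mm across, 70 high, beyond the carton. Leave alone. Origin: underside.
- bowl: Blue bowl, 120 mm across, 50 high, beyond the carton to the left. Leave alone. Origin: underside.
Not all that is in view belongs to the job. What is meant by the board is not purple, and is the larger of those in its own colour.

How it is judged:
On the way, in this order (a step that is already met when the one before it is completed fails the run):
1. the canister stands upright on the counter or mat, released, clear of the carton (height (world z) of canister below 0.02 m and angle between canister's own z axis and vertical below 0.12 rad and (x of canister in the frame of carton above 0.12 m or x of canister in the frame of carton below -0.12 m or y of canister in the frame of carton above 0.12 m or y of canister in the frame of carton below -0.12 m) and (x of canister in the frame of board above 0.1 m or x of canister in the frame of board below -0.1 m or y of canister in the frame of board above 0.06 m or y of canister in the frame of board below -0.06 m) and contact force between the fingers and canister below 0.1 N), for 0.2 s.
2. both flaps are folded back past upright (beyond 100 degrees) (value of joint each of flap_left, flap_right above 1.75 rad), for 0.2 s.
3. the mill lies on its side on the cork mat, let go (angle between mill's own x axis and vertical between 1.4 and 1.74 rad and height (world z) of mill_mid below 0.04 m and x of mill_mid in the frame of mat between -0.1 and 0.1 m and y of mill_mid in the frame of mat between -0.11 and 0.11 m and contact force between the fingers and mill below 0.1 N and linear speed of mill below 0.02 m/s), for 0.2 s.
At the end, for the whole second after the job is handed in: Mill upright (7 deg), head up, released, at rest on the serving board (base centre within 85 mm of board centre along it, 45 mm across); both flaps still open beyond 100 deg; canister upright (7 deg), released, on counter or mat, clear of carton and board (all of step 1 and all of step 2 and angle between mill's own x axis and vertical below 0.12 rad and z of mill in the frame of board between 0.006 and 0.022 m and x of mill in the frame of board between -0.085 and 0.085 m and y of mill in the frame of board between -0.045 and 0.045 m and linear speed of mill below 0.02 m/s and contact force between the fingers and mill below 0.1 N); the robot touches nothing.
It fails at once if the canister is tipped (angle between canister's own z axis and vertical above 0.6 rad).
It fails at once if the salt mill or another bystander is pushed more than 30 mm or tipped (distance of any of salt_mill, mug, spice_jar, tin, bowl from where it was at the start of the episode above 0.03 m or angle between any of salt_mill, mug, spice_jar, tin, bowl's own z axis and vertical above 0.35 rad).
It also fails if it takes over 72 s, if anything falls off the work surface, if the arm or the gripper's body presses on something with over 40 N, if the wrist force passes 120 N, or if a joint passes its speed limit or range.

## Robot

A 6-joint arm with a two-finger parallel gripper is mounted at the origin on the work surface. World frame = base frame: x ahead of the robot, y to its left, z up, the work surface at z = 0. Lengths are in m, angles in rad, forces in N, time in s.
With the tool pointing down it reaches from about 0.25 to 0.775 m from the base axis. Payload 4 kg.
Tool frame: the origin (TCP) lies at the very end of the fingers, on their centre line; the grasp point (between the pads) lies 19 mm behind it; z points along the fingers, y is the direction in which the jaws open and shut (so a half turn about z gives the same grasp; the last joint's range is limited). The gripper opens to 94 mm and grips with 3 to 60 N. Pads are 16 mm wide; open, the fingers measure 119 mm over their backs; the gripper's body (75 mm by 177 mm) begins 78 mm behind the grasp point.
Start: joints at [-1.351, 0.087, 1.371, -0, 1.684, -0.103], TCP at [0.174, -0.522, 0.206] pointing down, gripper open.
Joint ranges: [-3.1, 3.1], [-0.76, 2.03], [0.27, 2.55], [-1.08, 4.22], [0.17, 2.65], [-2.57, 2.57]. Speed limits (rad/s): [2.79, 2.79, 3.14, 3.14, 3.14, 3.14].

## Interface

Orientations are given as [roll, pitch, yaw] about the fixed x, y, z axes, in that order (R = Rz(yaw) Ry(pitch) Rx(roll)).
In Python, from bench import robot, snapshot, calibration gives the robot as it stands. The module is installed in compiled form; this text tells all that it offers.
- The arm moves only by the tool servo_tool, never from a script. Its argument "series" is text: rows parted by semicolons, each of 5 numbers parted by spaces: the closure, from -1 (fully open) to 1 (shut), then the shift along the tool's x, y, z in cm, then the turn about the tool's z in rad. A call has 1 to 20 rows; each row is the pose to reach, as a shift and turn from the pose commanded when the call began, along the tool's axes at that moment; what a row does not reach only later rows make up. A row lasts 1/12 s, in which the tool goes at most 41.7 mm and 7.16 degrees, less where a joint would pass 70% of its speed; a pose out of reach is approached as far as the arm can. A call with a gripper value outside its range is refused whole. The fingers move at their own pace and stop on an object; the grip force is fixed at half the most. Time passes only in rows, so rows that repeat a pose let the fingers close. It gives the time, the measured TCP pose, the force and the opening at its end, in the units of the state.
- robot.get_obs(): the state, without advancing time (a new reading comes with each control period).
- snapshot(name): name is "scene" or "top" or "wrist"; returns (picture, depth): 480x640x3 uint8, red, green, blue; 480x640 float32, m along the optical axis (not along the pixel's ray), 0 where there is no reading.
- calibration(name): a dict with "fx", "fy", "cx", "cy" (pixels), "rvec" (rotation vector, rad) and "tvec" (3), from world to camera coordinates, as OpenCV has them; the wrist camera has in their place "tool_from_camera" (4x4, takes a point from camera to tool coordinates, whose origin is the TCP and whose axes are the flange's). Camera axes: x right, y down, z forward; pixel columns grow to the right and rows downward; lengths in m; the calibration is good to about 2 mm. A picture is of the moment at which its call begins: read the wrist's pose just before it. calibration takes no time and is no camera call.
- robot.close_job(): hands the job in, once; it reports no verdict.
The state is a dict: "time": time; "joint_positions": joint angles; "qvel": joint speeds; "joint_torque": joint torques, N m; "tool_pos": TCP position; "ee_rot": TCP orientation; "wrist_force": force on the tool from outside, world axes, zero at the start; "wrist_torque": the same for the moment, N m; "width": finger opening in m.
Only numpy, scipy, OpenCV 4.12 (cv2) and the standard library are available. Lean on these libraries where they do the work, as an engineer would, in place of code of your own. Each camera call takes 0.05 s, during which the arm holds its last target. There are 200 camera calls.

## Working session

There is one attempt and no reset: what is moved stays moved. The work goes in short steps, Python scripts to look and compute and a tool call to move; the robot and the scene stay as the last step left them, time stands still between calls to the robot, and variables do not carry over. Pictures are saved under pics/ and viewed, about 8 in all and at most 12, crops included, and the job is handed in when it is done.

Besides the shell and the picture viewer there is one more tool, called as name(argument=value, ...) on one line, values as JSON. servo_tool: Moves the arm, as the interface text tells. Its arguments: {"type":"object","properties":{"series":{"type":"string"}},"required":["series"]}

```bash
mkdir -p pics; cat > h.py <<'E'
import numpy as np, cv2
from bench import robot, snapshot, calibration
from scipy.spatial.transform import Rotation as R
def cloud(name):
    o=robot.get_obs(); im,d=snapshot(name); c=calibration(name)
    v,u=np.mgrid[0:480,0:640]
    p=np.stack([(u-c['cx'])/c['fx']*d,(v-c['cy'])/c['fy']*d,d],-1)
    if 'rvec' in c:
        r=cv2.Rodrigues(np.array(c['rvec'],float))[0]; w=(p-np.array(c['tvec']).ravel())@r
    else:
        T=np.array(c['tool_from_camera']); q=p@T[:3,:3].T+T[:3,3]
        w=q@R.from_euler('xyz',o['ee_rot']).as_matrix().T+np.array(o['tool_pos'])
    w[d==0]=np.nan
    return im,d,w
def save(im,n): cv2.imwrite('pics/'+n+'.png',im[...,::-1])
E
python3 - <<'E'
from h import *
a,_,w=cloud('top'); b,_,w2=cloud('scene'); np.savez('w0',a=a,w=w,b=b,w2=w2)
save(a,'top0'); save(b,'scene0'); print(robot.get_obs())
E
```

```text
{'time': 0.1, 'joint_positions': array([-1.35110461e+00,  8.78829862e-02,  1.37206227e+00, -8.92271817e-07,
        1.68360638e+00, -1.03099011e-01]), 'qvel': array([-1.89924259e-04, -9.31769845e-04, -3.29944965e-03, -7.99323513e-05,
        5.57688449e-04,  1.17420616e-03]), 'joint_torque': array([ 3.36260804e-03, -3.41253161e+01, -3.03301406e+01,  7.22100819e-02,
        3.03873920e-02, -1.02481604e-04]), 'tool_pos': array([ 0.17435786, -0.52112177,  0.20444092]), 'ee_rot': array([-3.13964398e+00, -2.00729281e-04,  3.22790433e-01]), 'wrist_force': array([ 0.88029568, -0.38767306, -0.32755296]), 'wrist_torque': array([ 0.05440127,  0.00044615, -0.0054267 ]), 'width': 0.09369911272869356}
```

View pics/top0.png

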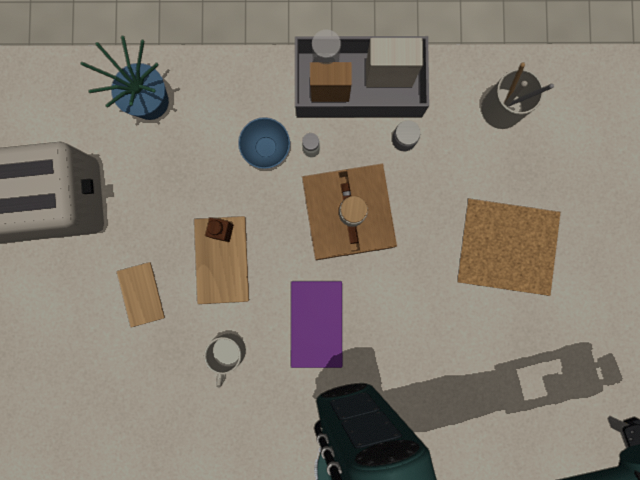

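View pics/scene0.png

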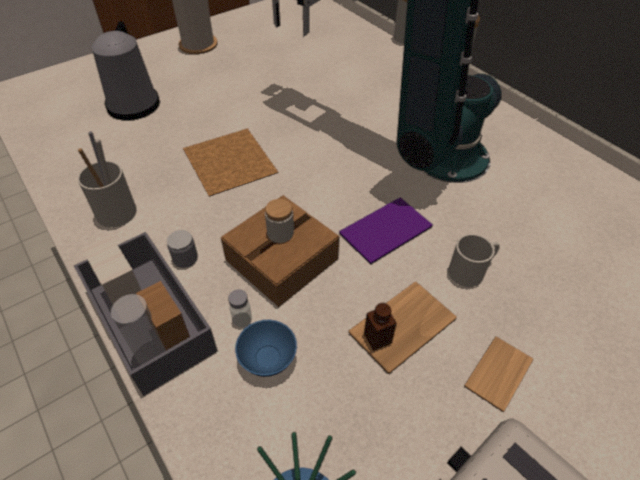

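Top view (up = +x, left = +y). Candidates for the board are the large pale one (221,260), the small pale one (140,294) and the purple one (316,324). I choose (221,260): it's the larger of its colour and has the salt mill at (218,229). The canister is at (353,210), the carton at (349,212), the mat at (509,247) and the mug at (224,354).

```bash
python3 - <<'E'
from h import *
z=np.load('w0.npz'); a,w=z['a'],z['w']
for n,(u,v) in dict(board=(210,280),mat=(509,247),carton=(325,200),can=(353,210),floor=(400,300),small=(140,294)).items(): print(n,w[v,u].round(4),a[v,u])
def rect(n,box,lo,hi,col=None):
    u0,v0,u1,v1=box; s=w[v0:v1,u0:u1]; m=(s[...,2]>lo)&(s[...,2]<hi)
    if col is not None: m&=col(a[v0:v1,u0:u1].astype(int))
    m=cv2.morphologyEx(m.astype(np.uint8),cv2.MORPH_OPEN,np.ones((3,3)))>0
    p=s[m][:,:2]; r=cv2.minAreaRect((p*1000).astype(np.float32)); print(n,r,cv2.boxPoints(r).round().tolist(),m.sum(),'z',np.median(s[m][:,2]))
rect('board',(185,205,260,315),.006,.018,lambda c:(c[...,0]-c[...,2]>35))
rect('mat',(445,185,575,310),-.01,.02,lambda c:(c[...,0]-c[...,2]>45))
rect('carton',(290,150,410,270),.07,.1)
rect('can',(320,180,390,240),.15,.18)
rect('salt',(195,205,245,250),.06,.14)
rect('salttop',(195,205,245,250),.1,.14)
rect('mug',(195,325,255,390),.06,.12)
rect('jar',(298,128,325,160),.06,.12)
rect('tin',(385,115,425,160),.05,.1)
rect('bowl',(230,110,298,170),.03,.08)
big=a[150:330,110:260]; crop=cv2.resize(np.hstack([a[140:330,180:400]]),None,fx=3,fy=3); save(crop,'crop0')
print(calibration('wrist'))
E
```

```text
board [0.4322 0.3483 0.0103] [143 114  80]
mat [ 0.5071 -0.3513 -0.    ] [139 107  70]
carton [0.6088 0.0812 0.0796] [121  90  60]
can [0.5766 0.0237 0.1627] [144 115  80]
floor [ 0.3843 -0.0926  0.0074] [159 153 140]
small [0.4003 0.5111 0.0066] [146 116  81]
board ((479.63238525390625, 323.98590087890625), (198.0857696533203, 119.37659454345703), 2.913534641265869) [[378.0, 379.0], [384.0, 259.0], [582.0, 269.0], [576.0, 389.0]] 3239 z 0.010432152315030743
mat ((508.2726745605469, -350.913330078125), (222.18357849121094, 199.1243438720703), 81.51359558105469) [[393.0, -446.0], [590.0, -475.0], [623.0, -256.0], [426.0, -226.0]] 7835 z 0.003098054885266563
carton ((585.454345703125, 28.695068359375), (188.46603393554688, 184.46571350097656), 8.984787940979004) [[478.0, 105.0], [507.0, -77.0], [693.0, -48.0], [664.0, 135.0]] 5793 z 0.08251317399950235
can ((579.0518798828125, 23.557106018066406), (54.00734329223633, 54.261070251464844), 88.94635772705078) [[551.0, -3.0], [606.0, -4.0], [607.0, 50.0], [552.0, 51.0]] 570 z 0.1620832982572286
salt ((546.1281127929688, 320.5273742675781),
[... 900 characters left out ...]
.0, -72.0]] 550 z 0.06758561724165112
bowl ((761.1486206054688, 218.53749084472656), (119.05525970458984, 147.11370849609375), 77.0824966430664) [[676.0, 177.0], [820.0, 144.0], [846.0, 260.0], [703.0, 293.0]] 612 z 0.04373520420914767
{'fx': 388.03891925703186, 'fy': 388.03891925703186, 'cx': 318.8783538250712, 'cy': 240.1845653005276, 'tool_from_camera': array([[ 7.75706587e-04, -9.56788251e-01, -2.90784526e-01,
         8.41839536e-02],
       [ 9.99998584e-01,  3.07915569e-04,  1.65447418e-03,
         5.64527486e-04],
       [-1.49344437e-03, -2.90785398e-01,  9.56787135e-01,
        -1.79495238e-01],
       [ 0.00000000e+00,  0.00000000e+00,  0.00000000e+00,
         1.00000000e+00]])}
```

View pics/crop0.png

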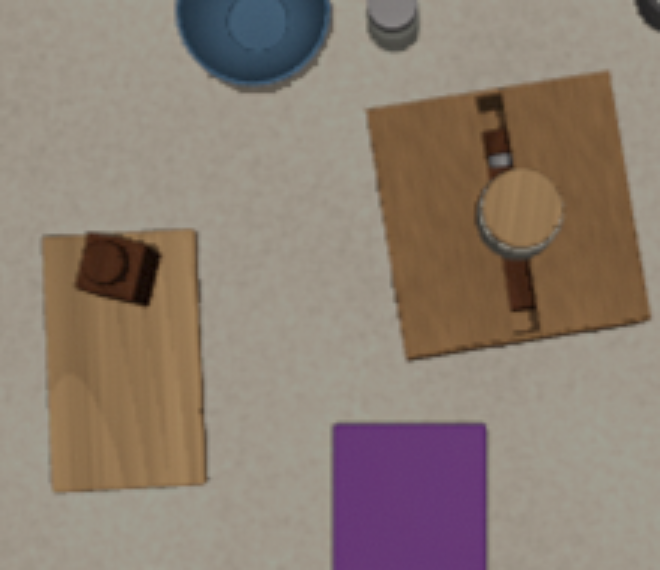

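Crop: the large pale board holds the dark salt mill (105,262) at its far end. The canister's lid is at (520,208) over the slit, and the mill shows dark below it from (490,130) to (522,310). The board choice is confirmed.

```bash
cat >> h.py <<'E'
def to(*T):
    """print shift (cm, tool axes now) + turn for each target (x,y,z,yaw)"""
    o=robot.get_obs(); p=np.array(o['tool_pos']); r=R.from_euler('xyz',o['ee_rot']).as_matrix()
    yaw=np.arctan2(r[1,0],r[0,0])
    print('t',round(o['time'],2),'tcp',p.round(4),'yaw',round(yaw,3),'w',round(o['width'],4),'F',np.round(o['wrist_force'],1),'q',o['joint_positions'].round(2))
    for t in T:
        s=r.T@(np.array(t[:3])-p)*100; d=(yaw-t[3]+np.pi)%(2*np.pi)-np.pi
        print(t,'->',s.round(2),round(d,3))
E
python3 - <<'E'
from h import *
to((.579,.024,.22,1.728),(.579,.024,.106,1.728))
E
```

```text
t 0.1 tcp [ 0.1744 -0.5211  0.2044] yaw 0.323 w 0.0937 F [ 0.9 -0.4 -0.3] q [-1.35  0.09  1.37 -0.    1.68 -0.1 ]
(0.579, 0.024, 0.22, 1.728) -> [ 55.67 -38.86  -1.47] -1.405
(0.579, 0.024, 0.106, 1.728) -> [ 55.66 -38.84   9.93] -1.405
```

servo_tool(series="-1 14 -10 -2 -0.35; -1 28 -19.5 -2 -0.7; -1 42 -29 -2 -1.05; -1 50 -35 -2 -1.25; -1 55.7 -38.9 -2 -1.405; -1 55.7 -38.9 -2 -1.405; -1 55.7 -38.9 -2 -1.405; -1 55.7 -38.9 -2 -1.405; -1 55.7 -38.9 -2 -1.405; -1 55.7 -38.9 -2 -1.405; -1 55.7 -38.9 -2 -1.405; -1 55.7 -38.9 -2 -1.405; -1 55.7 -38.9 -2 -1.405; -1 55.7 -38.9 -2 -1.405; -1 55.7 -38.9 -2 -1.405; -1 55.7 -38.9 -2 -1.405; -1 55.7 -38.9 -2 -1.405; -1 55.7 -38.9 -2 -1.405; -1 55.7 -38.9 -2 -1.405; -1 55.7 -38.9 -2 -1.405")

```text
time: 1.77
tool_pos: [0.5786, 0.0228, 0.2252]
ee_rot: [-3.14, 0.001, 1.727]
wrist_force: [-0.6, -0.6, 0.4]
width: 0.0936
```

```bash
python3 - <<'E'
from h import *
to((.579,.024,.22,1.728),(.579,.024,.106,1.728))
im,d,w=cloud('wrist')
m=(w[...,2]>.15)&(w[...,2]<.175)&(np.hypot(w[...,0]-.579,w[...,1]-.024)<.06); p=w[m]; 
print(m.sum(), cv2.minEnclosingCircle((p[:,:2]*1000).astype(np.float32)), np.median(p[:,2]))
save(im,'w1')
E
```

```text
t 1.77 tcp [0.5786 0.0228 0.2252] yaw 1.727 w 0.0936 F [-0.6 -0.6  0.4] q [-0.06  0.15  1.26 -0.    1.73 -0.21]
(0.579, 0.024, 0.22, 1.728) -> [0.12 0.06 0.52] -0.001
(0.579, 0.024, 0.106, 1.728) -> [ 0.12  0.08 11.92] -0.001
5534 ((579.1385498046875, 23.39093780517578), 29.062719345092773) 0.16427417497364455
```

servo_tool(series="-1 0 0.1 3 0; -1 0 0.1 6 0; -1 0 0.1 9 0; -1 0 0.1 11 0; -1 0 0.1 11.8 0; -1 0 0.1 11.8 0; -1 0 0.1 11.8 0; 1 0 0.1 11.8 0; 1 0 0.1 11.8 0; 1 0 0.1 11.8 0; 1 0 0.1 11.8 0; 1 0 0.1 11.8 0; 1 0 0.1 11.8 0; 1 0 0.1 11.8 0; 1 0 0.1 10.8 0; 1 0 0.1 9 0; 1 0 0.1 6 0; 1 0 0.1 2 0; 1 0 0.1 -2 0; 1 0 0.1 -2 0")

```text
time: 3.48
tool_pos: [0.5835, 0.0241, 0.2557]
ee_rot: [3.126, 0.003, 1.728]
wrist_force: [0.5, -0.2, -0.5]
width: 0.0592
```

```bash
python3 - <<'E'
from h import *
to((.40,-.13,.24,1.728),(.40,-.13,.03,1.728))
E
```

```text
t 3.48 tcp [0.5835 0.0241 0.2557] yaw 1.728 w 0.0592 F [ 0.5 -0.2 -0.5] q [-0.06  0.15  1.21  0.    1.77 -0.21]
(0.4, -0.13, 0.24, 1.728) -> [-12.34 -20.56   1.29] -0.0
(0.4, -0.13, 0.03, 1.728) -> [-12.27 -20.9   22.29] -0.0
```

servo_tool(series="1 0 0 0 0; 1 -1.5 -2.5 0 0; 1 -4 -6.5 0 0; 1 -6.5 -11 0 0; 1 -9 -15 0 0; 1 -11 -18.5 0 0; 1 -12 -20.2 0 0; 1 -12.3 -20.6 0 0; 1 -12.3 -20.6 2 0; 1 -12.3 -20.6 4 0; 1 -12.3 -20.6 7 0; 1 -12.3 -20.6 10 0; 1 -12.3 -20.6 13 0; 1 -12.3 -20.6 15 0; 1 -12.3 -20.6 16 0; 1 -12.3 -20.6 16 0; 1 -12.3 -20.6 16 0")

```text
time: 4.9
tool_pos: [0.3957, -0.1291, 0.0847]
ee_rot: [-3.14, -0.001, 1.728]
wrist_force: [-0.6, 0.1, -2.9]
width: 0.0593
```

```bash
python3 - <<'E'
from h import *
to((.40,-.13,.024,1.728))
b,_,w=cloud('scene'); save(b[60:360,150:550],'s2')
a,_,w2=cloud('top'); save(a,'t2')
E
```

```text
t 4.9 tcp [ 0.3957 -0.1291  0.0847] yaw 1.728 w 0.0593 F [-0.6  0.1 -2.9] q [-0.45 -0.16  1.85  0.    1.45 -0.61]
(0.4, -0.13, 0.024, 1.728) -> [-0.16  0.42  6.07] 0.0
```

View pics/s2.png

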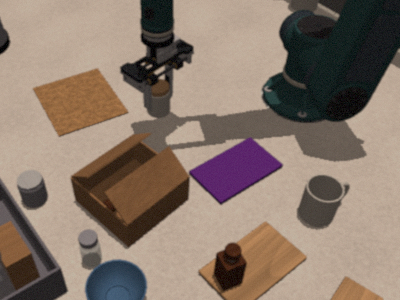

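The canister is held at (158,98) in the crop, and the flaps have sprung up at (130,180). Next I lower it.

servo_tool(series="1 0 0 2 0; 1 0 0 4 0; 1 0 0 5.3 0; 1 0 0 5.6 0; 1 0 0 5.8 0; 1 0 0 5.9 0; 1 0 0 6.0 0; 1 0 0 6.1 0; 1 0 0 6.1 0")

```text
time: 5.75
tool_pos: [0.3966, -0.1298, 0.0252]
ee_rot: [3.14, 0.001, 1.728]
wrist_force: [-0.4, 0.1, -3.1]
width: 0.0595
```

Still weight only, so lower a little more.

servo_tool(series="1 0 0 0.1 0; 1 0 0 0.2 0; 1 0 0 0.25 0; 1 0 0 0.25 0")

```text
time: 6.08
tool_pos: [0.3966, -0.1298, 0.0239]
ee_rot: [3.141, 0.001, 1.728]
wrist_force: [-2.8, 1.0, 7.4]
width: 0.0599
```

servo_tool(series="0.2 0 0 -0.1 0; -0.2 0 0 -0.1 0; -0.7 0 0 -0.1 0; -0.7 0 0 -0.1 0; -0.7 0 0 -0.1 0; -0.7 0 0 -0.1 0; -0.7 0 0 -2 0; -0.7 0 0 -6 0; -0.7 0 0 -10 0; -0.7 0 0 -14 0; 1 0 0 -18 0; 1 0 0 -18 0; 1 0 0 -18 0; 1 0 0 -18 0")

```text
time: 7.25
tool_pos: [0.3958, -0.1295, 0.2013]
ee_rot: [-3.141, -0.0, 1.728]
wrist_force: [-0.2, 1.0, -0.3]
width: 0.0569
```

```bash
python3 - <<'E'
from h import *
C=np.array([.5855,.0287]); y=.157; ex=np.array([np.cos(y),np.sin(y)]); ey=np.array([-np.sin(y),np.cos(y)])
P=lambda a,b:tuple(C+a*ex+b*ey)
to((*P(0,0),.2,1.728),(*P(0,0),.117,1.728),(*P(0,.112),.117,1.728),(*P(0,-.112),.117,1.728))
b,_,w=cloud('scene'); im,_,ww=cloud('top')
m=(ww[...,2]>.06)&(ww[...,2]<.1)&(np.hypot(ww[...,0]-.397,ww[...,1]+.13)<.06); p=ww[m]; print(m.sum(),p.mean(0) if m.sum() else 0)
save(b[60:360,150:550],'s3')
E
```

```text
t 7.25 tcp [ 0.3958 -0.1295  0.2013] yaw 1.728 w 0.0569 F [-0.2  1.  -0.3] q [-0.45 -0.21  1.66 -0.    1.69 -0.61]
(np.float64(0.5855), np.float64(0.0287), 0.2, 1.728) -> [12.66 21.2   0.13] -0.0
(np.float64(0.5855), np.float64(0.0287), 0.117, 1.728) -> [12.66 21.21  8.43] -0.0
(np.float64(0.5679881490251723), np.float64(0.1393224890130186), 0.117, 1.728) -> [23.86 21.21  8.43] -0.0
(np.float64(0.6030118509748278), np.float64(-0.08192248901301862), 0.117, 1.728) -> [ 1.46 21.21  8.42] -0.0
419 [ 0.39405624 -0.12276303  0.0765406 ]
```

View pics/s3.png

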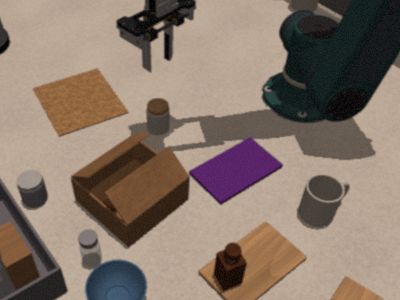

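The canister stands at (158,115) and the flaps are half open. Now the flaps.

servo_tool(series="1 3 5 0 0; 1 6 10 0 0; 1 9 15 0 0; 1 11.5 19.5 0 0; 1 12.7 21.2 0 0; 1 12.7 21.2 0 0; 1 12.7 21.2 3 0; 1 12.7 21.2 6 0; 1 12.7 21.2 8 0; 1 12.7 21.2 8.4 0; 1 12.7 21.2 8.4 0; 1 14 21.2 8.4 0; 1 15.5 21.2 8.4 0; 1 17 21.2 8.4 0; 1 18.5 21.2 8.4 0; 1 20 21.2 8.4 0; 1 21.5 21.2 8.4 0; 1 23 21.2 8.4 0; 1 23.9 21.2 8.4 0; 1 23.9 21.2 8.4 0")

```text
time: 9.02
tool_pos: [0.5686, 0.1419, 0.1202]
ee_rot: [3.138, -0.001, 1.73]
wrist_force: [0.5, -0.4, 0.3]
width: 0.0008
```

servo_tool(series="1 -3 0 0 0; 1 -6 0 0 0; 1 -9 0 0 0; 1 -11.2 0 0 0; 1 -12.5 0 0 0; 1 -14 0 0 0; 1 -15.5 0 0 0; 1 -17 0 0 0; 1 -18.5 0 0 0; 1 -20 0 0 0; 1 -21.5 0 0 0; 1 -22.4 0 0 0; 1 -22.4 0 0 0; 1 -20 0 0 0; 1 -17 0 -3 0; 1 -14 0 -6 0; 1 -17 0 -9 0; 1 -20 0 -12 0; 1 -20 0 -12 0; 1 -20 0 -12 0")

```text
time: 10.68
tool_pos: [0.6005, -0.0589, 0.2404]
ee_rot: [3.137, 0.002, 1.726]
wrist_force: [-0.0, 0.7, -0.4]
width: 0.0007
```

```bash
python3 - <<'E'
from h import *
to()
b,_,w=cloud('wrist'); im,_,ww=cloud('top'); save(np.hstack([im[120:360,180:480],cv2.resize(b,(320,240))]),'s4')
E
```

```text
t 10.68 tcp [ 0.6005 -0.0589  0.2404] yaw 1.726 w 0.0007 F [-0.   0.7 -0.4] q [-0.19  0.2   1.18 -0.    1.76 -0.35]
```

View pics/s4.png

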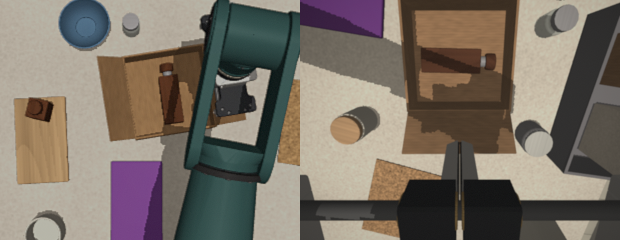

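Both flaps are folded back, and the mill lies in the carton at (168,95) in the top half, head toward +x. I'll measure the angles and the mill.

```bash
python3 - <<'E'
from h import *
C=np.array([.5855,.0287]); y=.157; ex=np.array([np.cos(y),np.sin(y)]); ey=np.array([-np.sin(y),np.cos(y)])
for n in('wrist','top'):
    im,_,w=cloud(n); q=w.reshape(-1,3); q=q[~np.isnan(q[:,0])]
    c=np.c_[(q[:,:2]-C)@ex,(q[:,:2]-C)@ey,q[:,2]]
    for s in(1,-1):
        m=(abs(c[:,0])<.07)&(s*c[:,1]>.1)&(s*c[:,1]<.17)&(c[:,2]>.095)&(c[:,2]<.17); p=c[m]
        if m.sum()>30: print(n,s,m.sum(),'angle',np.median(np.arctan2(p[:,2]-.081,-(s*p[:,1]-.09))),p[:,1:].min(0),p[:,1:].max(0))
    m=(abs(c[:,0])<.085)&(abs(c[:,1])<.08)&(c[:,2]>.015)&(c[:,2]<.06); 
    k=q[m]; kc=c[m]
    if m.sum()>30:
        print(n,'mill',m.sum(),cv2.minAreaRect((k[:,:2]*1000).astype(np.float32)),np.median(k[:,2]))
        t=kc[kc[:,2]>.042]; print('body top, carton frame',len(t),cv2.minAreaRect((t[:,:2]*1000).astype(np.float32)),np.median(t[:,2])); t=k[k[:,2]>.042]; print(' world',cv2.minAreaRect((t[:,:2]*1000).astype(np.float32)))
E
```

```text
wrist -1 9941 angle 2.3458513156445475 [-0.14849692  0.0950108 ] [-0.10205964  0.13968484]
wrist mill 6958 ((586.1318359375, 23.88531494140625), (140.41900634765625, 44.03910446166992), 7.633419036865234) 0.04814130356098867
body top, carton frame 6105 ((-1.55157470703125, -4.820430755615234), (44.03910446166992, 137.5725555419922), 88.63798522949219) 0.0482710481558834
 world ((584.7212524414062, 23.69626235961914), (137.57254028320312, 44.03910446166992), 7.633419036865234)
top 1 1270 angle 2.3033388097554344 [0.10073654 0.09500693] [0.14456465 0.14405752]
top mill 1113 ((586.2174072265625, 24.966358184814453), (140.1996307373047, 44.309940338134766), 7.637683391571045) 0.04586691965273939
body top, carton frame 898 ((-2.277496337890625, -3.8380126953125), (44.16978454589844, 135.0964813232422), 88.60858154296875) 0.046617330374633004
 world ((583.8505859375, 24.553104400634766), (135.09646606445312, 44.16979217529297), 7.604024887084961)
```

Both flaps are at about 2.3 rad. The mill's yaw is 0.133 and its base is at (0.517,0.015). Next I grasp its body.

```bash
python3 - <<'E'
from h import *
to((.578,.0233,.19,.133),(.578,.0233,.012,.133))
E
```

```text
t 10.88 tcp [ 0.5983 -0.0572  0.2354] yaw 1.728 w 0.0007 F [ 0.4 -0.1 -0.5] q [-0.19  0.2   1.18  0.    1.76 -0.35]
(0.578, 0.0233, 0.19, 0.133) -> [ 8.26 -0.73  4.56] 1.595
(0.578, 0.0233, 0.012, 0.133) -> [ 8.23 -0.66 22.36] 1.595
```

servo_tool(series="-0.6 3 -0.3 0 0.12; -0.6 6 -0.6 0 0.24; -0.6 8.2 -0.7 0 0.36; -0.6 8.2 -0.7 0 0.48; -0.6 8.2 -0.7 0 0.6; -0.6 8.2 -0.7 0 0.72; -0.6 8.2 -0.7 0 0.84; -0.6 8.2 -0.7 0 0.96; -0.6 8.2 -0.7 0 1.08; -0.6 8.2 -0.7 0 1.2; -0.6 8.2 -0.7 0 1.32; -0.6 8.2 -0.7 0 1.44; -0.6 8.2 -0.7 0 1.56; -0.6 8.2 -0.7 1 1.595; -0.6 8.2 -0.7 4 1.595; -0.6 8.2 -0.7 7 1.595; -0.6 8.2 -0.7 10 1.595; -0.6 8.2 -0.7 12 1.595; -0.6 8.2 -0.7 12 1.595; -0.6 8.2 -0.7 12 1.595")

```text
time: 12.55
tool_pos: [0.5777, 0.0226, 0.1154]
ee_rot: [-3.14, 0.006, 0.133]
wrist_force: [-0.1, 0.2, 0.9]
width: 0.0751
```

```bash
python3 - <<'E'
from h import *
to((.578,.0233,.012,.133))
E
```

```text
t 12.55 tcp [0.5777 0.0226 0.1154] yaw 0.133 w 0.0751 F [-0.1  0.2  0.9] q [-0.06  0.19  1.44  0.    1.52  1.38]
(0.578, 0.0233, 0.012, 0.133) -> [ 0.1  -0.05 10.34] 0.0
```

servo_tool(series="-0.6 0 0 3 0; -0.6 0 0 6 0; -0.6 0 0 8.5 0; -0.6 0 0 9.8 0; -0.6 0 0 10.2 0; -0.6 0 0 10.2 0; 1 0 0 10.2 0; 1 0 0 10.2 0; 1 0 0 10.2 0; 1 0 0 10.2 0; 1 0 0 10.2 0; 1 0 0 10.2 0; 1 0 0 9.5 0; 1 0 0 7.5 0; 1 0 0 4.5 0; 1 0 0 0.5 0; 1 0 0 -3.5 0; 1 0 0 -7.5 0; 1 0 0 -10 0; 1 0 0 -10 0")

```text
time: 14.22
tool_pos: [0.5825, 0.0215, 0.2261]
ee_rot: [3.138, -0.013, 0.133]
wrist_force: [0.1, 0.6, -0.4]
width: 0.0437
```

```bash
python3 - <<'E'
from h import *
to((.508,-.351,.2,-.148),(.508,-.351,.017,-.148))
E
```

```text
t 14.22 tcp [0.5825 0.0215 0.2261] yaw 0.133 w 0.0437 F [ 0.1  0.6 -0.4] q [-0.06  0.15  1.26 -0.    1.72  1.38]
(0.508, -0.351, 0.2, -0.148) -> [-12.35  35.93   2.57] 0.281
(0.508, -0.351, 0.017, -0.148) -> [-12.59  35.87  20.87] 0.281
```

servo_tool(series="1 -0.7 2 0 0; 1 -2 6 0 0.05; 1 -3.4 10 0 0.1; 1 -4.8 14 0 0.15; 1 -6.2 18 0 0.2; 1 -7.6 22 0 0.25; 1 -9 26 0 0.281; 1 -10.4 30 0 0.281; 1 -11.5 33.5 0 0.281; 1 -12.2 35.5 0 0.281; 1 -12.3 35.9 0 0.281; 1 -12.3 35.9 3 0.281; 1 -12.3 35.9 7 0.281; 1 -12.3 35.9 11 0.281; 1 -12.3 35.9 14 0.281; 1 -12.3 35.9 16.5 0.281; 1 -12.3 35.9 17 0.281; 1 -12.3 35.9 17 0.281; 1 -12.3 35.9 17 0.281")

```text
time: 15.8
tool_pos: [0.5056, -0.3497, 0.0484]
ee_rot: [3.141, -0.0, -0.148]
wrist_force: [-0.4, -0.1, -1.0]
width: 0.0442
```

```bash
python3 - <<'E'
from h import *
to((.508,-.351,.014,-.148))
im,_,w=cloud('top'); b,_,w2=cloud('scene')
save(np.hstack([im[170:330,400:600],b[90:250,100:300]]).repeat(2,0).repeat(2,1),'s5')
E
```

```text
t 15.8 tcp [ 0.5056 -0.3497  0.0484] yaw -0.148 w 0.0442 F [-0.4 -0.1 -1. ] q [-0.7   0.31  1.43  0.    1.41  1.02]
(0.508, -0.351, 0.014, -0.148) -> [0.25 0.09 3.44] 0.0
```

View pics/s5.png

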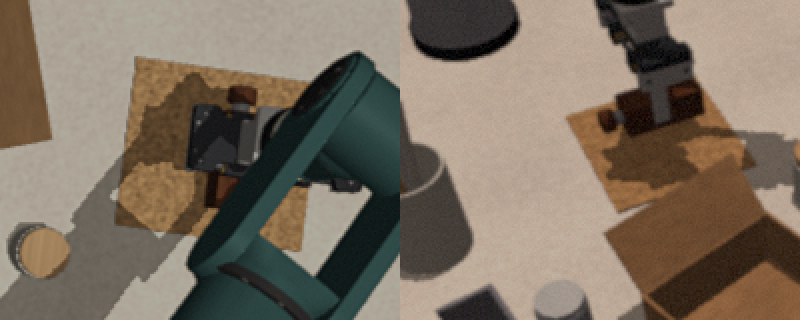

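The mill is held level over the mat at (225,150) left and (655,105) right, head away from the robot. Lower and release.

servo_tool(series="1 0 0 1.5 0; 1 0 0 2.8 0; 1 0 0 3.2 0; 1 0 0 3.4 0; 1 0 0 3.5 0; 1 0 0 3.55 0; 1 0 0 3.55 0; 0 0 0 3.5 0; -0.6 0 0 3.5 0; -0.6 0 0 3.5 0; -0.6 0 0 3.5 0; -0.6 0 0 3.5 0; -0.6 0 0 1.5 0; -0.6 0 0 -2 0; -0.6 0 0 -6 0; -0.6 -3 0 -10 0; -0.6 -6 0 -14 0; -0.6 -8 0 -16 0; -0.6 -8 0 -16 0; -0.6 -8 0 -16 0")

```text
time: 17.57
tool_pos: [0.4263, -0.3394, 0.2116]
ee_rot: [3.137, -0.006, -0.15]
wrist_force: [-0.7, -1.1, -0.4]
width: 0.0753
```

```bash
python3 - <<'E'
from h import *
to()
for n in('wrist',):
    im,_,w=cloud(n); q=w.reshape(-1,3); q=q[~np.isnan(q[:,0])]
    m=(np.hypot(q[:,0]-.51,q[:,1]+.351)<.12)&(q[:,2]>.018)&(q[:,2]<.07); k=q[m]
    r=cv2.minAreaRect((k[:,:2]*1000).astype(np.float32)); print(m.sum(),r,np.percentile(k[:,2],[50,95]))
    t=k[k[:,2]<.0445]; 
    ax=np.array([np.cos(-.148),np.sin(-.148)]); s=(k[:,:2]-[.508,-.351])@ax; v=(k[:,:2]-[.508,-.351])@[-ax[1],ax[0]]
    for lo in np.arange(-.08,.09,.01):
        j=(s>=lo)&(s<lo+.01)
        if j.sum()>5: print(round(lo,3),j.sum(),np.median(k[j,2]).round(4),np.percentile(v[j],[2,98]).round(4))
E
```

```text
t 17.57 tcp [ 0.4263 -0.3394  0.2116] yaw -0.15 w 0.0753 F [-0.7 -1.1 -0.4] q [-0.78  0.07  1.38 -0.    1.69  0.94]
7937 ((511.908203125, -352.4151306152344), (44.04907989501953, 139.20318603515625), 81.490966796875) [0.04812187 0.04951266]
-0.07 291 0.0483 [-0.0217  0.0198]
-0.06 551 0.0483 [-0.0224  0.0202]
-0.05 587 0.0484 [-0.0215  0.0201]
-0.04 553 0.0483 [-0.0214  0.02  ]
-0.03 595 0.0483 [-0.0214  0.0198]
-0.02 605 0.0483 [-0.0218  0.0202]
-0.01 621 0.0483 [-0.0218  0.0202]
-0.0 673 0.0482 [-0.0217  0.0201]
0.01 620 0.0483 [-0.0215  0.0198]
0.02 674 0.0483 [-0.0213  0.0202]
0.03 693 0.0483 [-0.0219  0.0202]
0.04 395 0.0472 [-0.021   0.0191]
0.05 457 0.0371 [-0.0149  0.013 ]
0.06 494 0.0402 [-0.0157  0.0146]
0.07 128 0.0393 [-0.0148  0.0132]
```

The mill lies flat on the mat, released (top 0.048, axis yaw -0.148, base at (0.443,-0.342)). I'll retake it by the head and pivot it up about its base edge.

```bash
python3 - <<'E'
from h import *
to((.5738,-.3616,.1,-.148),(.5738,-.3616,.010,-.148))
E
```

```text
t 17.62 tcp [ 0.4262 -0.3386  0.2087] yaw -0.149 w 0.075 F [ 0.1 -0.2 -0.6] q [-0.78  0.07  1.38  0.    1.69  0.94]
(0.5738, -0.3616, 0.1, -0.148) -> [14.91  0.07 10.9 ] -0.001
(0.5738, -0.3616, 0.01, -0.148) -> [14.89  0.06 19.9 ] -0.001
```

servo_tool(series="-0.6 3 0.05 0 0; -0.6 6.5 0.05 0 0; -0.6 10 0.05 0 0; -0.6 13 0.05 2 0; -0.6 14.9 0.05 5 0; -0.6 14.9 0.05 9 0; -0.6 14.9 0.05 13 0; -0.6 14.9 0.05 16.5 0; -0.6 14.9 0.05 18.8 0; -0.6 14.9 0.05 19.7 0; -0.6 14.9 0.05 19.8 0; -0.6 14.9 0.05 19.8 0; 1 14.9 0.05 19.8 0; 1 14.9 0.05 19.8 0; 1 14.9 0.05 19.8 0; 1 14.9 0.05 19.8 0; 1 14.9 0.05 19.8 0; 1 14.9 0.05 19.8 0; 1 14.9 0.05 19.8 0")

```text
time: 19.2
tool_pos: [0.5735, -0.3609, 0.0102]
ee_rot: [3.141, -0.0, -0.148]
wrist_force: [0.4, -0.2, -0.4]
width: 0.0321
```

Width is 32 mm, so it holds the head. Start the arc with its first part.

servo_tool(series="1 -0.1 0 -0.5 0; 1 -0.24 0 -1.14 0; 1 -0.58 0 -2.26 0; 1 -1.02 0 -3.34 0; 1 -1.55 0 -4.38 0; 1 -2.17 0 -5.37 0; 1 -2.87 0 -6.3 0; 1 -2.87 0 -6.3 0; 1 -2.87 0 -6.3 0")

```text
time: 19.95
tool_pos: [0.5451, -0.357, 0.0745]
ee_rot: [3.14, -0.002, -0.149]
wrist_force: [0.4, -0.9, -2.2]
width: 0.031
```

```bash
python3 - <<'E'
from h import *
to()
b,_,w2=cloud('scene'); save(cv2.resize(b[90:250,130:330],None,fx=3,fy=3),'s6')
E
```

```text
t 19.95 tcp [ 0.5451 -0.357   0.0745] yaw -0.149 w 0.031 F [ 0.4 -0.9 -2.2] q [-0.67  0.36  1.3   0.    1.47  1.05]
```

View pics/s6.png

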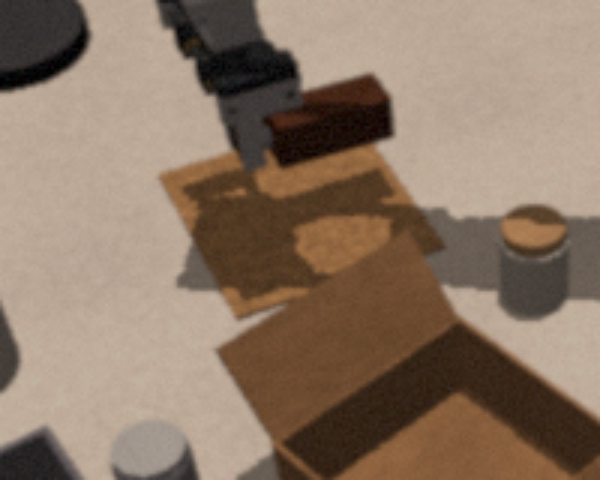

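The crop shows the mill (330,120) lifted bodily and still level: at this grip, pad friction stops the pivot. I'll set it back down and regrip only the last ~6 mm of the head. The shorter contact should let it swing under its own weight.

servo_tool(series="1 0.6 0 2 0; 1 1.5 0 4 0; 1 2.4 0 5.5 0; 1 2.8 0 6.1 0; 1 2.87 0 6.25 0; 1 2.87 0 6.25 0; -0.5 2.87 0 6.25 0; -0.5 2.87 0 6.25 0; -0.5 2.87 0 6.25 0; -0.5 2.87 0 6.25 0; -0.5 2.87 0 2.5 0; -0.5 2.87 0 -1.5 0; -0.5 0 0 -5 0; -0.5 -4 0 -8 0; -0.5 -8 0 -10 0; -0.5 -12 0 -12 0; -0.5 -12 0 -12 0; -0.5 -12 0 -12 0")

```text
time: 21.5
tool_pos: [0.4248, -0.3398, 0.1979]
ee_rot: [3.136, -0.006, -0.151]
wrist_force: [1.6, -0.6, -0.5]
width: 0.0706
```

```bash
cat > mill.py <<'E'
from h import *
im,_,w=cloud('wrist'); q=w.reshape(-1,3); q=q[~np.isnan(q[:,0])]
m=(np.hypot(q[:,0]-.51,q[:,1]+.351)<.12)&(q[:,2]>.018)&(q[:,2]<.09); k=q[m]
c,s,a=cv2.minAreaRect((k[:,:2]*1000).astype(np.float32)); print(m.sum(),c,s,a,np.percentile(k[:,2],[50,95]))
yaw=np.radians(a-90 if s[1]>s[0] else a); L=max(s)/1000
ax=np.array([np.cos(yaw),np.sin(yaw)]); tip=np.array(c)/1000+ax*L/2; print('yaw',yaw,'tip',tip)
g=tip+ax*.0015; to((*g,.1,yaw),(*g,.010,yaw))
E
python3 mill.py
```

```text
8652 (511.47119140625, -352.73162841796875) (44.07217788696289, 139.70724487304688) 81.58814239501953 [0.04810042 0.04947898]
yaw -0.14681461141583374 tip [ 0.58057333 -0.36295036]
t 21.55 tcp [ 0.426  -0.3395  0.1958] yaw -0.15 w 0.0706 F [ 0.  -0.5 -0.2] q [-0.78  0.07  1.4   0.    1.66  0.94]
(np.float64(0.5820571972291269), np.float64(-0.3631697899796005), 0.1, np.float64(-0.14681461141583374)) -> [15.74 -0.02  9.66] -0.003
(np.float64(0.5820571972291269), np.float64(-0.3631697899796005), 0.01, np.float64(-0.14681461141583374)) -> [15.7  -0.05 18.66] -0.003
```

servo_tool(series="-0.5 3 0 0 0; -0.5 6.5 0 0 0; -0.5 10 0 0 0; -0.5 13 0 2 0; -0.5 15.7 0 5 0; -0.5 15.7 0 9 0; -0.5 15.7 0 13 0; -0.5 15.7 0 16.5 0; -0.5 15.7 0 18.1 0; -0.5 15.7 0 18.5 0; -0.5 15.7 0 18.5 0; -0.5 15.7 0 18.5 0; 1 15.7 0 18.5 0; 1 15.7 0 18.5 0; 1 15.7 0 18.5 0; 1 15.7 0 18.5 0; 1 15.7 0 18.5 0; 1 15.7 0 18.5 0; 1 15.7 0 18.5 0")

```text
time: 23.13
tool_pos: [0.5817, -0.3622, 0.0082]
ee_rot: [3.141, -0.0, -0.148]
wrist_force: [-0.1, 0.5, 0.1]
width: 0.031
```

servo_tool(series="1 -0.1 0 -0.5 0; 1 -0.24 0 -1.14 0; 1 -0.58 0 -2.3 0; 1 -1.02 0 -3.5 0; 1 -1.6 0 -4.6 0; 1 -1.6 0 -4.6 0; 1 -1.6 0 -4.6 0")

```text
time: 23.72
tool_pos: [0.5664, -0.3604, 0.0564]
ee_rot: [3.14, -0.004, -0.149]
wrist_force: [1.0, -0.3, -1.0]
width: 0.0312
```

```bash
cat > side.py <<'E'
# mill axis tilt from scene cloud: dark-red pixels near the gripper
from h import *
import sys
to()
o=robot.get_obs(); t=np.array(o['tool_pos'])
for n in('scene','top'):
    b,_,w=cloud(n); c=b.astype(int)
    m=(np.hypot(w[...,0]-t[0],w[...,1]-t[1])<.17)&(w[...,2]>.012)&(c[...,0]-c[...,2]>15)&(c[...,0]<1.9*c[...,1]+999)&(c[...,0]<110)&(c[...,1]<c[...,0]*.62)
    m=cv2.morphologyEx(m.astype(np.uint8),cv2.MORPH_OPEN,np.ones((3,3)))>0
    p=w[m]
    if len(p)<30: print(n,len(p)); continue
    u,s,vt=np.linalg.svd(p-p.mean(0),full_matrices=False); a=vt[0]*np.sign(vt[0][2])
    print(n,len(p),'mean',p.mean(0).round(3),'axis',a.round(2),'tilt from vertical deg',np.degrees(np.arccos(a[2])).round(1),'z',p[:,2].min().round(3),p[:,2].max().round(3))
    if len(sys.argv)>1 and n=='scene': save(cv2.resize(b[60:260,130:380],None,fx=3,fy=3),sys.argv[1])
E
python3 side.py s7
```

```text
t 23.72 tcp [ 0.5664 -0.3604  0.0564] yaw -0.149 w 0.0312 F [ 1.  -0.3 -1. ] q [-0.65  0.42  1.27 -0.    1.45  1.07]
scene 324 mean [ 0.485 -0.339  0.062] axis [ 0.95 -0.07  0.31] tilt from vertical deg 71.8 z 0.018 0.085
top 145 mean [ 0.516 -0.335  0.068] axis [ 0.91 -0.19  0.38] tilt from vertical deg 67.7 z 0.03 0.088
```

View pics/s7.png

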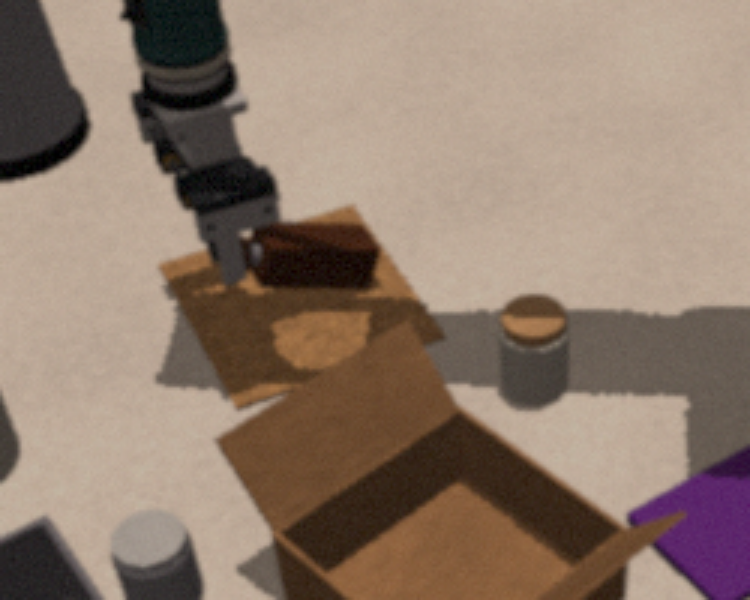

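It works: the mill tilts about 20° with its base on the mat (370,280) and its head in the fingers (235,255). Continue the arc.

servo_tool(series="1 -0.6 0 -1 0; 1 -1.3 0 -1.9 0; 1 -2.1 0 -2.8 0; 1 -3 0 -3.6 0; 1 -4 0 -4.4 0; 1 -5 0 -5 0; 1 -6 0 -5.6 0; 1 -7.1 0 -6.1 0; 1 -8.3 0 -6.5 0; 1 -9.5 0 -6.8 0; 1 -9.5 0 -6.8 0; 1 -9.5 0 -6.8 0")

```text
time: 24.82
tool_pos: [0.4713, -0.3457, 0.1224]
ee_rot: [3.141, -0.001, -0.149]
wrist_force: [0.6, 0.3, -1.7]
width: 0.0309
```

```bash
python3 side.py s8
```

```text
t 24.82 tcp [ 0.4713 -0.3457  0.1224] yaw -0.149 w 0.0309 F [ 0.6  0.3 -1.7] q [-0.73  0.19  1.42  0.    1.53  0.99]
scene 223 mean [ 0.404 -0.323  0.121] axis [ 0.89 -0.09  0.45] tilt from vertical deg 63.2 z 0.091 0.148
top 236 mean [ 0.42  -0.324  0.131] axis [ 0.78 -0.3   0.54] tilt from vertical deg 57.0 z 0.089 0.147
```

View pics/s8.png

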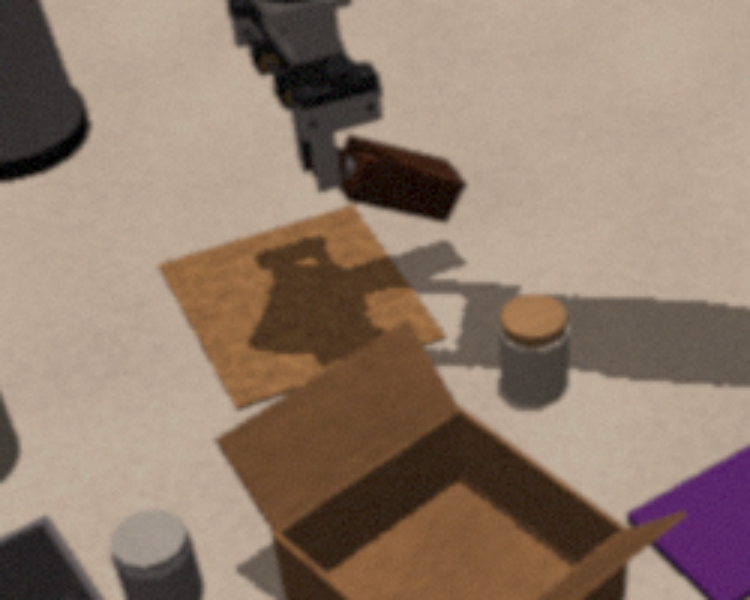

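It stuck at about 30° above level (350-460, 180), base off the mat. Friction is just above gravity here, so a few brisk vertical jerks should ratchet it down.

servo_tool(series="1 0 0 -4.1 0; 1 0 0 -8.2 0; 1 0 0 -4.1 0; 1 0 0 0 0; 1 0 0 -4.1 0; 1 0 0 -8.2 0; 1 0 0 -4.1 0; 1 0 0 0 0; 1 0 0 -4.1 0; 1 0 0 -8.2 0; 1 0 0 -4.1 0; 1 0 0 0 0; 1 0 0 -4.1 0; 1 0 0 -8.2 0; 1 0 0 -8.2 0; 1 0 0 -8.2 0")

```text
time: 26.25
tool_pos: [0.4734, -0.3466, 0.2069]
ee_rot: [3.138, -0.006, -0.148]
wrist_force: [-0.6, -1.3, -2.1]
width: 0.0313
```

```bash
python3 side.py s9
```

```text
t 26.25 tcp [ 0.4734 -0.3466  0.2069] yaw -0.148 w 0.0313 F [-0.6 -1.3 -2.1] q [-0.73  0.16  1.28  0.    1.69  0.99]
scene 39 mean [ 0.47  -0.327  0.166] axis [-0.42  0.19  0.89] tilt from vertical deg 27.2 z 0.14 0.189
top 73 mean [ 0.445 -0.334  0.175] axis [ 0.05 -0.13  0.99] tilt from vertical deg 7.8 z 0.11 0.208
```

```bash
cat > hang.py <<'E'
from h import *
to()
o=robot.get_obs(); t=np.array(o['tool_pos']); yaw=o['ee_rot'][2]; ax=np.array([np.cos(yaw),np.sin(yaw)])
for n in('scene','top'):
    b,_,w=cloud(n)
    d=w[...,:2]-t[:2]; s=d@ax; v=d@[-ax[1],ax[0]]; h=w[...,2]-t[2]
    m=(abs(s)<.16)&(abs(v)<.035)&(h<-.004)&(h>-.16)&(w[...,2]>.03)
    S=s[m];V=v[m];H=h[m]; print(n,m.sum())
    for lo in np.arange(-.16,0,.02):
        j=(H>=lo)&(H<lo+.02)
        if j.sum()>8: print('  h',lo.round(2),j.sum(),'s',np.percentile(S[j],[3,50,97]).round(3),'v',np.percentile(V[j],[3,97]).round(3))
E
python3 hang.py
```

```text
t 26.35 tcp [ 0.4731 -0.3464  0.2055] yaw -0.148 w 0.0311 F [-1.6  0.1 -2.4] q [-0.73  0.17  1.28 -0.    1.69  0.99]
scene 599
  h -0.12 50 s [-0.033 -0.01   0.008] v [0.01  0.021]
  h -0.1 108 s [-0.031 -0.01   0.01 ] v [0.005 0.023]
  h -0.08 109 s [-0.03  -0.009  0.011] v [-0.     0.024]
  h -0.06 116 s [-0.027 -0.006  0.012] v [-0.004  0.023]
  h -0.04 117 s [-0.026 -0.006  0.015] v [0.007 0.025]
  h -0.02 99 s [-0.024 -0.003  0.015] v [0.013 0.026]
top 251
  h -0.12 35 s [-0.041 -0.028  0.001] v [-0.016  0.018]
  h -0.1 50 s [-0.041 -0.035 -0.019] v [-0.021  0.02 ]
  h -0.08 47 s [-0.039 -0.035 -0.027] v [-0.018  0.021]
  h -0.06 40 s [-0.038 -0.033 -0.027] v [-0.019  0.022]
  h -0.04 41 s [-0.036 -0.032 -0.028] v [-0.018  0.022]
  h -0.02 38 s [-0.034 -0.031 -0.025] v [-0.016  0.02 ]
```

The mill now hangs head up, about 5° off vertical, its base 117 mm below the TCP. Next: carry it over to the free half of the board, high and smoothly.

```bash
python3 - <<'E'
from h import *
to((.444,.322,.28,.05),(.444,.322,.16,.05))
E
```

```text
t 26.45 tcp [ 0.4726 -0.3461  0.2043] yaw -0.148 w 0.0316 F [-0.2  0.1 -2.5] q [-0.73  0.17  1.28 -0.    1.69  0.99]
(0.444, 0.322, 0.28, 0.05) -> [-12.67 -65.65  -7.62] -0.198
(0.444, 0.322, 0.16, 0.05) -> [-12.68 -65.66   4.38] -0.198
```

servo_tool(series="1 0 0 -1.5 0; 1 0 0 -4 0; 1 -0.2 -1 -6.5 0; 1 -0.6 -3 -7.6 -0.02; 1 -1.2 -6 -7.6 -0.04; 1 -1.9 -10 -7.6 -0.06; 1 -2.7 -14 -7.6 -0.08; 1 -3.5 -18 -7.6 -0.1; 1 -4.3 -22 -7.6 -0.12; 1 -5 -26 -7.6 -0.14; 1 -5.8 -30 -7.6 -0.16; 1 -6.6 -34 -7.6 -0.18; 1 -7.3 -38 -7.6 -0.198; 1 -8.1 -42 -7.6 -0.198; 1 -8.9 -46 -7.6 -0.198; 1 -9.7 -50 -7.6 -0.198; 1 -10.5 -54 -7.6 -0.198; 1 -11.2 -58 -7.6 -0.198; 1 -11.9 -61 -7.6 -0.198; 1 -12.3 -63.5 -7.6 -0.198")

```text
time: 28.12
tool_pos: [0.4434, 0.3036, 0.2795]
ee_rot: [-3.141, 0.001, 0.052]
wrist_force: [-0.1, -0.6, -1.5]
width: 0.0312
```

```bash
python3 - <<'E'
from h import *
to((.444,.322,.28,.05),(.444,.322,.15,.05))
E
```

```text
t 28.12 tcp [0.4434 0.3036 0.2795] yaw 0.052 w 0.0312 F [-0.1 -0.6 -1.5] q [0.49 0.06 1.26 0.   1.83 2.01]
(0.444, 0.322, 0.28, 0.05) -> [ 0.16 -1.83 -0.05] 0.002
(0.444, 0.322, 0.15, 0.05) -> [ 0.17 -1.83 12.95] 0.002
```

servo_tool(series="1 0.1 -1 0 0; 1 0.1 -1.8 1 0; 1 0.1 -1.8 3 0; 1 0.1 -1.8 6 0; 1 0.1 -1.8 9 0; 1 0.1 -1.8 11.5 0; 1 0.1 -1.8 13 0; 1 0.1 -1.8 13 0; 1 0.1 -1.8 13 0")

```text
time: 28.87
tool_pos: [0.4438, 0.3173, 0.1486]
ee_rot: [3.14, 0.002, 0.048]
wrist_force: [-0.4, 0.3, -1.3]
width: 0.0314
```

```bash
python3 hang.py
```

```text
t 28.87 tcp [0.4438 0.3173 0.1486] yaw 0.048 w 0.0314 F [-0.4  0.3 -1.3] q [ 0.52  0.1   1.47 -0.    1.57  2.04]
scene 2111
  h -0.12 318 s [-0.151  0.008  0.13 ] v [-0.024  0.032]
  h -0.1 385 s [-0.15   0.008  0.129] v [-0.025  0.031]
  h -0.08 377 s [-0.151  0.011  0.13 ] v [-0.023  0.033]
  h -0.06 466 s [-0.028  0.101  0.128] v [-0.023  0.027]
  h -0.04 424 s [-0.019  0.098  0.119] v [-0.02   0.023]
  h -0.02 141 s [-0.022  0.011  0.018] v [-0.022  0.024]
top 678
  h -0.12 43 s [-0.155  0.086  0.114] v [-0.027  0.028]
  h -0.1 57 s [-0.157  0.084  0.114] v [-0.027  0.029]
  h -0.08 149 s [-0.156  0.084  0.122] v [-0.027  0.03 ]
  h -0.06 202 s [-0.146  0.091  0.125] v [-0.027  0.023]
  h -0.04 210 s [-0.014  0.1    0.115] v [-0.027  0.011]
  h -0.02 17 s [-0.024 -0.002  0.008] v [-0.026 -0.021]
```

servo_tool(series="1 0 0 0.6 0; 1 0 0 1.2 0; 1 0 0 1.5 0; 1 0 0 1.65 0; 1 0 0 1.75 0; 1 0 0 1.85 0; 1 0 0 1.85 0")

```text
time: 29.55
tool_pos: [0.444, 0.3186, 0.1313]
ee_rot: [3.141, 0.0, 0.05]
wrist_force: [0.1, 0.2, -2.0]
width: 0.0315
```

servo_tool(series="1 0 0 0.1 0; 1 0 0 0.2 0; 1 0 0 0.2 0")

```text
time: 29.8
tool_pos: [0.444, 0.3186, 0.1293]
ee_rot: [3.141, 0.0, 0.05]
wrist_force: [0.3, 0.2, -1.5]
width: 0.0316
```

servo_tool(series="1 0 0 0.1 0; 1 0 0 0.2 0; 1 0 0 0.2 0")

```text
time: 30.05
tool_pos: [0.4439, 0.3185, 0.1271]
ee_rot: [3.141, 0.0, 0.05]
wrist_force: [0.3, 0.3, -1.7]
width: 0.0311
```

servo_tool(series="1 0 0 0.1 0; 1 0 0 0.2 0; 1 0 0 0.2 0")

```text
time: 30.3
tool_pos: [0.4439, 0.3185, 0.1251]
ee_rot: [3.141, 0.0, 0.05]
wrist_force: [1.4, -0.3, -2.2]
width: 0.0316
```

```bash
cat > mb.py <<'E'
from h import *
to()
o=robot.get_obs(); t=np.array(o['tool_pos']); yaw=o['ee_rot'][2]; ax=np.array([np.cos(yaw),np.sin(yaw)])
for n in('scene',):
    b,_,w=cloud(n)
    d=w[...,:2]-[.43,.32]; s=d@ax; v=d@[-ax[1],ax[0]]; h=w[...,2]
    m=(abs(s)<.06)&(abs(v)<.04)&(h<.16)&(h>.004)
    S=s[m];V=v[m];H=h[m]
    for lo in np.arange(.004,.16,.008):
        j=(H>=lo)&(H<lo+.008)
        if j.sum()>8: print(lo.round(3),j.sum(),'s',np.percentile(S[j],[3,50,97]).round(3),'v',np.percentile(V[j],[3,50,97]).round(3))
E
python3 mb.py
```

```text
t 30.3 tcp [0.4439 0.3185 0.1251] yaw 0.05 w 0.0316 F [ 1.4 -0.3 -2.2] q [ 0.52  0.11  1.51 -0.    1.53  2.04]
0.004 300 s [-0.046  0.026  0.058] v [-0.038  0.013  0.038]
0.012 726 s [-0.041  0.025  0.057] v [-0.035  0.017  0.039]
0.02 54 s [-0.014  0.017  0.024] v [-0.03   0.01   0.019]
0.028 53 s [-0.016  0.018  0.024] v [-0.027  0.008  0.018]
0.036 58 s [-0.011  0.019  0.025] v [-0.027  0.009  0.019]
0.044 55 s [-0.013  0.019  0.025] v [-0.027  0.011  0.019]
0.052 59 s [-0.014  0.02   0.026] v [-0.027  0.01   0.019]
0.06 61 s [-0.008  0.021  0.027] v [-0.027  0.009  0.02 ]
0.068 60 s [-0.01   0.023  0.028] v [-0.024  0.012  0.02 ]
0.076 61 s [-0.01   0.022  0.028] v [-0.025  0.013  0.021]
0.084 61 s [-0.011  0.023  0.029] v [-0.026  0.014  0.021]
0.092 66 s [-0.009  0.024  0.03 ] v [-0.023  0.01   0.021]
0.1 69 s [-0.008  0.024  0.03 ] v [-0.024  0.013  0.021]
0.108 62 s [-0.007  0.025  0.03 ] v [-0.024  0.009  0.022]
0.116 121 s [-0.005  0.024  0.031] v [-0.023  0.004  0.022]
0.124 77 s [-0.001  0.022  0.029] v [-0.024 -0.005  0.02 ]
0.132 51 s [0.011 0.022 0.025] v [-0.028  0.     0.027]
0.14 81 s [0.009 0.023 0.025] v [-0.026  0.006  0.027]
0.148 164 s [-0.     0.018  0.025] v [-0.025 -0.002  0.026]
0.156 62 s [-0.     0.014  0.024] v [-0.025 -0.003  0.027]
```

Mill is near vertical, about 4° off, with its base almost at the board. Lower to contact.

servo_tool(series="1 0 0 0.1 0; 1 0 0 0.2 0; 1 0 0 0.3 0; 1 0 0 0.3 0")

```text
time: 30.68
tool_pos: [0.4448, 0.3188, 0.1245]
ee_rot: [-3.141, -0.003, 0.05]
wrist_force: [-0.5, -1.3, 5.6]
width: 0.0315
```

servo_tool(series="1 0 0 0.15 0; 1 0 0 0.15 0; 0.25 0 0 0.1 0; 0.1 0 0 0.1 0; -0.1 0 0 0.1 0; -0.3 0 0 0.1 0; -0.3 0 0 0.1 0; -0.3 0 0 0.1 0")

```text
time: 31.35
tool_pos: [0.4448, 0.3195, 0.1229]
ee_rot: [-3.139, -0.003, 0.05]
wrist_force: [0.6, 0.4, 6.2]
width: 0.0608
```

```bash
python3 mb.py
```

```text
t 31.35 tcp [0.4448 0.3195 0.1229] yaw 0.05 w 0.0608 F [0.6 0.4 6.2] q [0.52 0.11 1.51 0.   1.52 2.04]
0.004 312 s [-0.045  0.026  0.055] v [-0.037  0.016  0.038]
0.012 720 s [-0.041  0.024  0.057] v [-0.035  0.016  0.039]
0.02 57 s [-0.016  0.018  0.023] v [-0.026  0.01   0.017]
0.028 65 s [-0.016  0.019  0.023] v [-0.029  0.009  0.016]
0.036 58 s [-0.015  0.018  0.025] v [-0.028  0.01   0.016]
0.044 62 s [-0.013  0.02   0.026] v [-0.029  0.009  0.015]
0.052 70 s [-0.014  0.021  0.026] v [-0.03   0.008  0.015]
0.06 65 s [-0.012  0.021  0.026] v [-0.033  0.008  0.015]
0.068 60 s [-0.007  0.022  0.027] v [-0.032  0.007  0.014]
0.076 61 s [-0.003  0.022  0.028] v [-0.031  0.007  0.012]
0.084 61 s [-0.006  0.024  0.029] v [-0.033  0.004  0.012]
0.092 62 s [-0.006  0.024  0.03 ] v [-0.034  0.006  0.013]
0.1 76 s [-0.006  0.025  0.03 ] v [-0.031  0.006  0.012]
0.108 70 s [-0.006  0.026  0.031] v [-0.035  0.005  0.012]
0.116 168 s [-0.004  0.023  0.031] v [-0.033 -0.007  0.011]
0.124 153 s [-0.01   0.011  0.025] v [-0.034  0.     0.032]
0.132 45 s [0.011 0.023 0.025] v [-0.039 -0.012  0.039]
0.14 67 s [0.005 0.022 0.025] v [-0.036 -0.007  0.038]
0.148 209 s [-0.001  0.015  0.025] v [-0.035 -0.014  0.035]
0.156 37 s [-0.003  0.011  0.026] v [-0.036 -0.012  0.034]
```

A finger tip rests on the mill's shoulder (6 N, slight tilt). Lift off gently.

servo_tool(series="-0.3 0 0 -0.1 0; -0.3 0 0 -0.2 0; -0.3 0 0 -0.3 0; -0.3 0 0 -0.5 0; -0.3 0 0 -0.7 0; -0.6 0 0 -0.7 0; -0.6 0 0 -0.7 0; -0.6 0 0 -0.7 0")

```text
time: 32.07
tool_pos: [0.444, 0.3185, 0.1283]
ee_rot: [3.141, 0.0, 0.05]
wrist_force: [0.3, 0.2, 0.2]
width: 0.0745
```

```bash
python3 mb.py | awk 'NR==1||($1>.02&&$1<.15)'
```

```text
t 32.07 tcp [0.444  0.3185 0.1283] yaw 0.05 w 0.0745 F [0.3 0.2 0.2] q [ 0.52  0.11  1.5  -0.    1.53  2.04]
0.028 63 s [-0.018  0.016  0.022] v [-0.028  0.011  0.017]
0.036 60 s [-0.012  0.017  0.022] v [-0.028  0.006  0.017]
0.044 74 s [-0.017  0.017  0.022] v [-0.028  0.006  0.018]
0.052 64 s [-0.014  0.017  0.022] v [-0.03   0.006  0.016]
0.06 68 s [-0.015  0.017  0.022] v [-0.028  0.01   0.017]
0.068 66 s [-0.011  0.016  0.022] v [-0.029  0.003  0.016]
0.076 66 s [-0.008  0.017  0.023] v [-0.029  0.006  0.016]
0.084 68 s [-0.011  0.017  0.023] v [-0.028  0.005  0.016]
0.092 71 s [-0.011  0.018  0.022] v [-0.03   0.002  0.016]
0.1 69 s [-0.011  0.017  0.022] v [-0.028  0.008  0.016]
0.108 75 s [-0.01   0.017  0.022] v [-0.028  0.005  0.016]
0.116 237 s [-0.018  0.008  0.021] v [-0.029  0.003  0.015]
0.124 64 s [-0.019  0.008  0.023] v [-0.039  0.001  0.037]
0.132 34 s [-0.     0.011  0.024] v [-0.04  -0.006  0.039]
0.14 67 s [-0.004  0.011  0.024] v [-0.039 -0.004  0.037]
0.148 196 s [-0.015  0.     0.021] v [-0.039 -0.006  0.009]
```

It stands exactly vertical and free. Retreat straight up and check everything.

servo_tool(series="-0.6 0 0 -1 0; -0.6 0 0 -3 0; -0.6 0 0 -6 0; -0.6 0 0 -10 0; -0.6 0 0 -13 0; -0.6 -3 4 -14 0; -0.6 -6 8 -14 0; -0.6 -9 12 -14 0; -0.6 -12 16 -14 0; -0.6 -14 20 -14 0; -0.6 -14 20 -14 0; -0.6 -14 20 -14 0; -0.6 -14 20 -14 0")

```text
time: 33.2
tool_pos: [0.3141, 0.1111, 0.2698]
ee_rot: [-3.141, -0.004, 0.046]
wrist_force: [0.4, 0.6, -0.1]
width: 0.0753
```

```bash
python3 - <<'E'
from h import *
to()
im,_,w=cloud('top'); b,_,w2=cloud('scene'); save(np.vstack([im[100:400,150:600],b[100:400,100:550]]),'s10')
def blob(n,x,y,lo,hi,r=.06):
    for W in (w,w2):
        m=(np.hypot(W[...,0]-x,W[...,1]-y)<r)&(W[...,2]>lo)&(W[...,2]<hi); p=W[m]
        if m.sum()>10: print(n,m.sum(),cv2.minAreaRect((p[:,:2]*1000).astype(np.float32))[:2],np.median(p[:,2]).round(4))
blob('mill head',.43,.315,.14,.17); blob('can',.396,-.128,.07,.09); blob('salt',.546,.32,.1,.14); blob('mug',.262,.314,.06,.12)
C=np.array([.5855,.0287]); y=.157; ex=np.array([np.cos(y),np.sin(y)]); ey=np.array([-np.sin(y),np.cos(y)])
for W in(w,w2):
    q=W.reshape(-1,3); q=q[~np.isnan(q[:,0])]; c=np.c_[(q[:,:2]-C)@ex,(q[:,:2]-C)@ey,q[:,2]]
    for s in(1,-1):
        m=(abs(c[:,0])<.07)&(s*c[:,1]>.1)&(s*c[:,1]<.17)&(c[:,2]>.095)&(c[:,2]<.17); p=c[m]
        if m.sum()>30: print(s,m.sum(),'flap',np.median(np.arctan2(p[:,2]-.081,-(s*p[:,1]-.09))))
E
```

```text
t 33.2 tcp [0.3141 0.1111 0.2698] yaw 0.046 w 0.0753 F [ 0.4  0.6 -0.1] q [ 0.17 -0.41  1.67  0.    1.88  1.69]
mill head 190 ((426.5821838378906, 310.45758056640625), (29.12949562072754, 30.93825340270996)) 0.1499
mill head 224 ((429.4615173339844, 313.9533996582031), (30.004039764404297, 30.323841094970703)) 0.1518
can 506 ((395.80523681640625, -131.29641723632812), (52.93898010253906, 55.14810562133789)) 0.0786
can 305 ((397.41876220703125, -125.96310424804688), (55.55706787109375, 53.68413543701172)) 0.0805
salt 183 ((546.1862182617188, 319.81817626953125), (30.152393341064453, 30.013626098632812)) 0.1197
salt 260 ((548.1702880859375, 323.65899658203125), (31.80277442932129, 30.28110122680664)) 0.1218
mug 435 ((263.78826904296875, 312.51165771484375), (78.67578125, 98.60545349121094)) 0.0843
mug 874 ((263.3177185058594, 305.7695007324219), (99.84370422363281, 79.58761596679688)) 0.0785
1 1258 flap 2.300988786061454
-1 1448 flap 2.358646334432404
1 467 flap 2.2970719665239687
-1 1520 flap 2.3068326275458393
```

View pics/s10.png

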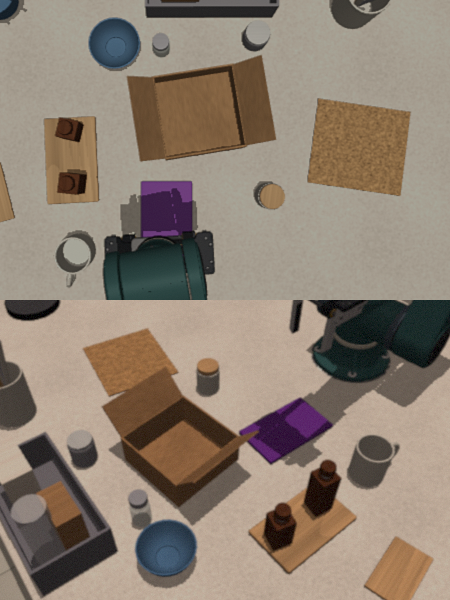

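The picture shows the mill upright on the board at (322,490) beside the salt mill (280,525), both flaps open, the canister standing at (207,375), and the bystanders in place. Hand in.

```bash
python3 -c "
from bench import robot
print(robot.close_job())"
```

```text
the job is handed in; nothing more can be done
None
```

I finished every step and handed the job in at about 33 s of the 72 s allowed. The hand-in reports no verdict.

**What I did**
- I stood the canister on the counter at about (0.396, -0.129) and folded both flaps back.
- I lifted the mill out by its body, laid it level on the cork mat and let go.
- I then retook it by the end of its head, let it swing upright, and stood it on the free half of the board.

**What went wrong on the way**
- My first grip on the head lifted the mill level instead of pivoting it, so I set it back down and regripped only the head's last few millimetres.
- That grip stuck at about 30° above level, and a few quick vertical jerks brought it upright.
- On release a finger tip pressed the mill's shoulder with about 6 N and tilted it slightly. It settled vertical once I lifted off.

**Last checks**
- **Mill:** it stands vertical as near as the depth data shows, about 50 mm from the board's centre along it and 7–11 mm across. No contact force showed on the gripper.
- **Flaps:** both are at about 2.3 rad, against the 1.75 needed.
- **Canister:** it is standing upright, clear of the carton and board.
- **Bystanders:** the salt mill and mug measured within a few mm of where they started in the top view. The jar, tin and bowl look unmoved in the picture, but I did not measure them again.
- **Disagreement:** the two cameras differ by 3–7 mm on positions, well inside every limit.

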